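# Hold the mould latch open with a greased brass drift

## Robot

A 6-joint arm with a two-finger parallel gripper is mounted at the origin on the work surface. World frame = base frame: x ahead of the robot, y to its left, z up, the work surface at z = 0. Lengths are in mm, angles in rad, forces in N, time in s.
With the tool pointing down it reaches from about 350 to 975 mm from the base axis. Payload 7.1 kg.
Tool frame: the origin (TCP) lies midway between the tips of the shut fingers; the grasp point (between the pads) lies ctrl.grip_point_offset behind it (ctrl.grip_point_offset is the distance from the TCP to the grasp point, in mm); z points along the fingers, y is the line along which they close (so a half turn about z gives the same grasp; the last joint's range is limited). The gripper opens to 88 mm and grips with 3 to 60 N. Pads are 20 mm wide; open, the fingers measure 115 mm over their backs; the gripper's body (75 mm by 178 mm) begins 61 mm behind the grasp point.
Start: joints at [1.182, 0.423, 1.63, -0, 1.089, -0.019], TCP at [225.861, 582.745, 222.675] pointing down, gripper open.
Joint ranges: [-3, 3], [-0.9, 2.11], [0.09, 2.58], [-1.31, 4.45], [0.11, 2.69], [-2.54, 2.54]. Speed limits (rad/s): [2.39, 2.39, 3.01, 3.14, 3.14, 3.14].

## Interface

Orientations are given as a rotation vector (axis times angle).
In Python, from workcell import ctrl gives the robot as it stands.
- The arm moves only by the tool apply_moves, never from a script. Its argument "targets" is a list of rows, each an object of numbers: "tx", "ty", "tz": the shift along the world's x, y, z in m; "spin": the turn about the world's z in degrees. In form: [{"tx": .., "ty": .., "tz": .., "spin": ..}, ...]. A call has exactly 8 rows; each row is the pose to reach, as a shift and turn from the pose commanded when the call began; what a row does not reach only later rows make up. A row lasts 1/10 s, in which the tool goes at most 50 mm and 8.59 degrees, less where a joint would pass 70% of its speed; a pose out of reach is approached as far as the arm can. A call with a gripper value outside its range is refused whole. "gripper" is the closure, from -1 (fully open) to 1 (shut), set as the call begins (left out, the last holds). The fingers move at their own pace and stop on an object; the grip force is fixed at half the most. Time passes only in rows, so rows that repeat a pose let the fingers close, or fill a call up. It gives the time, the measured TCP pose, the force, the opening and the grip force at its end, in the units of the state.
- ctrl.get_obs(): the state, without advancing time (a new reading comes with each control period).
- ctrl.get_image(name): name is "scene" or "top" or "wrist"; returns the picture (400x640x3 uint8, red, green, blue); there is no depth.
- ctrl.get_calibration(name): a dict with "fov_y" (degrees; the focal length in pixels is half the picture's height over the tangent of half this angle, whatever the lens; pixels are square), "cx", "cy" (the principal point, pixels), "rvec" (rotation vector, rad) and "tvec" (3), from world to camera coordinates, as OpenCV has them. Camera axes: x right, y down, z forward; pixel columns grow to the right and rows downward; lengths in mm; the calibration is good to about 2 mm. A picture is of the moment at which its call begins: read the wrist's pose just before it. get_calibration takes no time and is no camera call; for the wrist camera it gives the pose at the moment of the call.
- ctrl.close_job(): hands the job in; it is judged then, once.
Trained networks look in the newest picture that a camera, given by its name, has taken for a name from the list of things; names that differ only in an ending like _2 or _b are one class to them, and where a whole thing is asked for, a point or a joint stands for the part that bears it (a point fixed in the world has none). Each returns a list of dicts, best first, with "score" (0 to 1); they miss things now and then, are a little off and sometimes report something else, mostly with a low value. They report only what shows in the picture. A call takes as long as a camera call. They do not tell look-alikes from the thing itself.
- ctrl.outline_of(name, camera): "pixels" (400x640 bool, what is visible of it) and "box" ([left, top, right, bottom] in pixels, round what is visible of it).
- ctrl.pinpoint(name, camera): "uv" ([column, row] in pixels: a listed point, or the origin of a listed thing).
The state is a dict: "t": time; "qpos": joint angles; "qvel": joint speeds; "joint_torque": joint torques, N m; "ee_pos": TCP position; "orientation": TCP orientation; "ft_force": force on the tool from outside, world axes, zero at the start; "moment": the same for the moment, N m; "width": finger opening in mm; "grasp_force": force on a finger pad.
Only numpy, scipy, OpenCV 4.12 (cv2) and the standard library are available. Lean on these libraries where they do the work, as an engineer would, in place of code of your own. Each camera call takes 0.05 s, during which the arm holds its last target. There are 200 camera calls.

## Task

Take the brass drift out of its wooden stand by its handle and dip its tip into the black grease pot, well down into the pot's lower half. Then, with the drift and not with the gripper, push the yellow spring latch arm on the mould plate round against its spring until it is at its stop at the red pin, and finish holding it there, drift still in the grip, so that I can draw the insert. Leave the pot standing where it is and the other things alone.

Things in the scene. Friction and masses are not known exactly. Their poses are not given: they have to be found in the camera images.
- drift: Loose push tool, 112 mm long, 0.10 to 0.22 kg, standing tip down in the stand. Origin at the end of the tip, z up along it. From the tip: round brass shaft 12 mm in diameter up to 57 mm, brass collar 26 mm in diameter from 57 to 63 mm (it rests on the stand's top), then a light wood handle 22 x 22 mm square (faces across x and y) from 63 to 112 mm.
- drift_tip (a point): Centre of the end face of the drift's tip (same as the drift's origin).
- drift_grip (a point): Where to grip the drift: on its axis 88 mm above the tip, at the middle of the handle. Axes as the drift's.
- stand: Fixed wooden block 80 x 80 mm, 60 mm tall, with a 16 mm hole down through its middle in which the drift stands, its tip 3 mm above the bench: it must be lifted by 60 mm to come out. Origin at the centre of the underside.
- pot: The grease pot: black plastic open round cup, loose, 0.35 kg, 100 mm across the rim, 48 mm tall, walls 4 mm, narrower towards the foot (inside it is at least 70 mm across). Origin at the centre of the underside. Dipped means the drift's tip less than 24 mm above the bench inside the pot; its inner floor is about 5 mm above the bench.
- pot_rim (a point): Centre of the pot's mouth, 48 mm above the bench.
- latch_plate: Fixed steel mould plate 200 x 160 mm, 46 mm thick carrying the latch: pivot boss with brass spring coils, yellow arm over the plate, dark rest pin, red stop pin (12 mm wide, 88 mm above the bench). Origin at the centre of the underside, z up. The pivot stands at x 0, y +45 mm.
- latch_pivot (a point): On the arm's vertical pivot axis at the arm's mid height, 81 mm above the bench.
- push_point (a point): On the arm's side face that is to be pushed, 85 mm out from the pivot axis, at the arm's mid height (81 mm above the bench); moves with the arm. Axes: x outward along the arm, y the way the arm is to be pushed, z up.
- latch_arm (a joint): Yellow arm's angle: 0 at rest, 0.9 rad at its stop by the red pin, growing counter-clockwise from above. At 0 it points from the pivot 1.9 rad clockwise of the plate's x axis. Arm 16 mm wide, 72 to 90 mm above the bench (26 mm free under it); its end is a black roller, 26 mm wide, 112 mm from the pivot. A spring drives it back: 1.4 N at the push point at rest, 3.5 N at the stop.
- hammer: Bystander: hammer, 300 mm long, lying. Origin under its middle.
- file: Bystander: flat steel file bar 240 x 24 x 8 mm, lying.
- pillar: Bystander: upright steel guide pillar, 38 mm foot, 85 mm tall.
- can: Bystander: upright blue can, 60 mm in diameter, 160 mm tall.
Mind the look-alikes: they are no part of the job. There is more than one size of the stand; the job needs the middle-sized.

How it is judged (in metres and radians):
On the way, in this order (a step that is already met when the one before it is completed fails the run):
1. the drift is lifted clear of the stand in the grip (z of drift_tip in the frame of stand above 0.065 m and contact force between the fingers and drift above 2 N), for 0.1 s.
2. the gripped drift's tip is dipped into the lower half of the upright pot (horizontal distance between drift_tip and pot_rim below 0.045 m and z of drift_tip in the frame of pot below 0.024 m and angle between pot's own z axis and vertical below 0.2 rad and contact force between the fingers and drift above 2 N), for 0.1 s.
3. the latch arm is pushed to its stop with the drift (value of joint latch_arm above 0.83 rad and contact force between drift and latch_plate above 1 N and contact force between the fingers and drift above 2 N and contact force between each of the fingers, the arm and latch_plate below 0.5 N), for 0.2 s.
At the end, for the whole second after the job is handed in: The gripped drift, near upright, tip 48 to 95 mm over the bench, presses the arm (over 1 N) and holds it still within 0.07 rad of its stop; gripper and robot touch neither latch nor plate; pot upright; pot, hammer, file, pillar and can within 40 mm of their starts (all of step 3 and velocity of joint latch_arm between -0.1 and 0.1 rad/s and height (world z) of drift_tip between 0.048 and 0.095 m and angle between drift's own z axis and vertical below 0.6 rad and angle between pot's own z axis and vertical below 0.15 rad and distance of each of pot, hammer, file, pillar, can from where it was at the start of the episode below 0.04 m); the arm keeps its last pose, push and grip.
It fails at once if the gripper or robot pushes the latch or mould plate (contact force between any of the fingers, the arm and latch_plate above 2 N).
It fails at once if the pot is tipped or shoved (angle between pot's own z axis and vertical above 0.35 rad or distance of pot from where it was at the start of the episode above 0.04 m).
It fails at once if hammer, file, pillar or can is disturbed (distance of any of hammer, file, pillar, can from where it was at the start of the episode above 0.04 m).
It also fails if it takes over 51 s, if anything falls off the work surface, if the arm or the gripper's body presses on something with over 40 N, if the wrist force passes 120 N, or if a joint passes its speed limit or range.

## Working session

There is one attempt and no reset: what is moved stays moved. The work goes in short steps, Python scripts to look and compute and a tool call to move; the robot and the scene stay as the last step left them, time stands still between calls to the robot, and variables do not carry over. Pictures are saved under pics/ and viewed, at most 10 in all, crops included, and the job is handed in when it is done.

Besides the shell and the picture viewer there is one more tool, called after ">>>" as name([rows], argument=value, ...), one row to a line, values as JSON. apply_moves: Moves the arm, as the interface text tells. Its arguments: {"type":"object","properties":{"targets":{"type":"array"},"gripper":{"type":"number"}},"required":["targets"]}

```bash
mkdir -p pics; cat > h.py <<'E'
import numpy as np, cv2
from workcell import ctrl
def cal(n):
    c=ctrl.get_calibration(n); f=200/np.tan(np.radians(c["fov_y"])/2)
    return f,c["cx"],c["cy"],cv2.Rodrigues(np.array(c["rvec"],float))[0],np.array(c["tvec"],float).ravel()
def ray(n,uv,z):
    f,cx,cy,R,t=cal(n); d=R.T@np.array([(uv[0]-cx)/f,(uv[1]-cy)/f,1]); o=-R.T@t
    return o+d*(z-o[2])/d[2]
def proj(n,p):
    f,cx,cy,R,t=cal(n); q=R@np.array(p,float)+t; return np.array([f*q[0]/q[2]+cx,f*q[1]/q[2]+cy])
def save(n,fn):
    im=ctrl.get_image(n); cv2.imwrite("pics/"+fn,im[:,:,::-1]); return im
E
python3 - <<'E'
from h import *
print(ctrl.grip_point_offset, ctrl.get_obs())
Z=dict(drift_grip=91,drift=3,stand=0,pot_rim=48,pot=0,latch_plate=0,latch_pivot=81,push_point=81,hammer=0,file=0,pillar=0,can=0)
for c in("top","scene"):
    save(c,c+"0.png"); f,cx,cy,R,t=cal(c); print(c,f,cx,cy,-R.T@t)
    for n,z in Z.items():
        print(n,[(np.round(d["uv"]),round(d["score"],2),np.round(ray(c,d["uv"],z))[:2]) for d in ctrl.pinpoint(n,c)[:4]])
E
```

```text
18.700000000000003 {'t': 0.0, 'qpos': array([ 1.18202784e+00,  4.23862812e-01,  1.63067930e+00,  6.92872444e-06,
        1.08857336e+00, -1.90140554e-02]), 'qvel': array([ 0.00023249,  0.00109258, -0.00103498,  0.00132415, -0.00069815,
        0.00126002]), 'joint_torque': array([ 1.90164013e-03, -5.44624400e+01, -2.73671830e+01,  6.45934045e-02,
        2.27365654e-02, -1.26177247e-04]), 'ee_pos': array([225.64165957, 582.26075158, 221.89217403]), 'orientation': array([-5.77452933e-01, -3.08774546e+00,  2.34029632e-03]), 'ft_force': array([-0.49071578,  0.12280391, -0.22824093]), 'moment': array([ 0.00508623, -0.01165829, -0.03056959]), 'grasp_force': 0.0, 'width': 87.7668539331995}
top 387.0844723413709 318.8196627914478 199.84619814166118 [ 439.28145651   18.84855281 1201.81182845]
drift_grip [(array([246., 226.]), 0.55, array([439., 245.]))]
drift [(array([249., 225.]), 0.46, array([445., 255.]))]
stand [(array([286., 215.]), 0.95, array([479., 141.])), (array([235., 277.]), 0.87, array([284., 293.])), (array([252., 226.]), 0.63, array([440., 247.])), (array([425., 196.]), 0.54, 
[... 1129 characters left out ...]
287., 291.])), (array([357., 178.]), 0.62, array([450., 242.]))]
pot_rim [(array([233., 274.]), 0.66, array([ 543., -273.])), (array([286., 209.]), 0.29, array([448., -43.]))]
pot [(array([234., 286.]), 0.63, array([ 544., -278.]))]
latch_plate [(array([299., 235.]), 0.85, array([517., -50.])), (array([409., 157.]), 0.46, array([484., 460.]))]
latch_pivot [(array([313., 206.]), 0.71, array([513.,   8.]))]
push_point [(array([284., 212.]), 0.58, array([479., -69.]))]
hammer [(array([408., 263.]), 0.7, array([782., 121.]))]
file [(array([406., 157.]), 0.71, array([478., 452.]))]
pillar [(array([326., 311.]), 0.73, array([ 749., -140.]))]
can [(array([231., 350.]), 0.57, array([ 685., -369.]))]
```

View pics/top0.png

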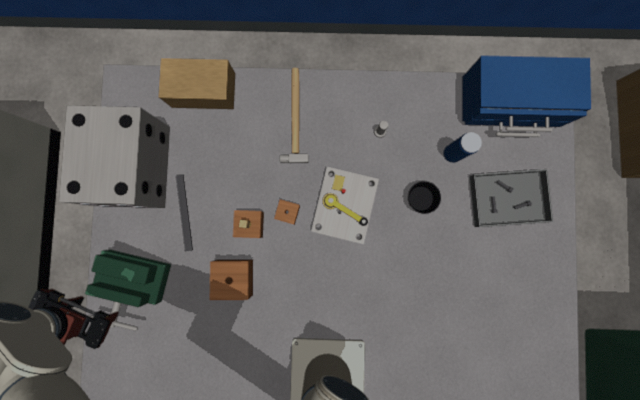

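View pics/scene0.png

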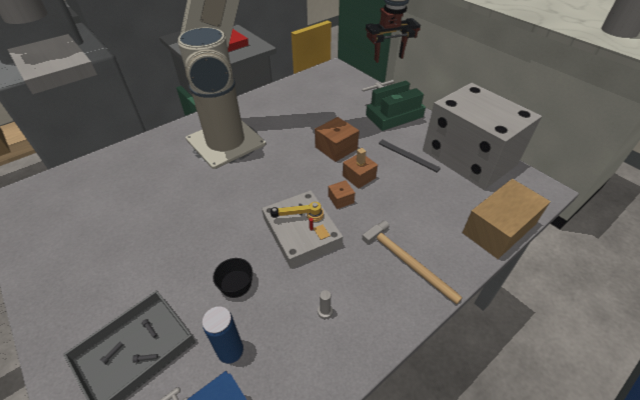

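The top view shows the drift in the middle stand at about (246,224). The latch pivot is at (330,200) with its roller at (363,221), the red pin at (343,190) and the pot at (424,196). The scene view agrees. I'll move over the drift for a wrist look.

>>> apply_moves([
  {"tx": 0.027, "ty": -0.042, "tz": 0.01, "spin": 0},
  {"tx": 0.054, "ty": -0.084, "tz": 0.02, "spin": 0},
  {"tx": 0.08, "ty": -0.126, "tz": 0.03, "spin": 0},
  {"tx": 0.107, "ty": -0.168, "tz": 0.04, "spin": 0},
  {"tx": 0.134, "ty": -0.21, "tz": 0.04, "spin": 0},
  {"tx": 0.16, "ty": -0.252, "tz": 0.04, "spin": 0},
  {"tx": 0.187, "ty": -0.294, "tz": 0.04, "spin": 0},
  {"tx": 0.214, "ty": -0.335, "tz": 0.04, "spin": 0},
], gripper=-1)

```text
t: 2.1
ee_pos: [439.8, 247.2, 263.1]
orientation: [0.577, 3.087, 0.001]
ft_force: [0.9, 0.6, 0.7]
width: 87.8
grasp_force: 0.0
```

```bash
python3 - <<'E'
from h import *
o=ctrl.get_obs(); print(o["t"],o["ee_pos"],o["orientation"])
save("wrist","w1.png"); f,cx,cy,R,t=cal("wrist"); print(f,-R.T@t,R)
for n,z in dict(drift_grip=91,drift=3,stand=0,latch_pivot=81,push_point=81).items():
    print(n,[(np.round(d["uv"]),round(d["score"],2),np.round(ray("wrist",d["uv"],z))[:2]) for d in ctrl.pinpoint(n,"wrist")[:4]])
for p in((442,247,115),(442,247,60)): print(p,proj("wrist",p))
E
```

```text
2.1 [439.84334345 247.19060255 263.06636697] [5.77139198e-01 3.08745184e+00 8.88495191e-04]
312.0549965191224 [368.04520067 270.92578058 425.48073663] [[ 0.36384793  0.93145523 -0.00241589]
 [ 0.89204266 -0.34770362  0.28872493]
 [ 0.26809433 -0.10720705 -0.95740905]]
drift_grip [(array([328., 183.]), 0.8, array([447., 247.])), (array([332., 375.]), 0.18, array([698., 154.]))]
drift [(array([328., 169.]), 0.77, array([448., 249.]))]
stand [(array([263., 220.]), 0.96, array([483., 134.])), (array([310.,  34.]), 0.94, array([282., 290.])), (array([328., 166.]), 0.67, array([444., 251.]))]
latch_pivot [(array([171., 303.]), 0.55, array([522.,   6.]))]
push_point []
(442, 247, 115) [323.67810906 188.71890439]
(442, 247, 60) [323.73940823 176.73909612]
```

View pics/w1.png

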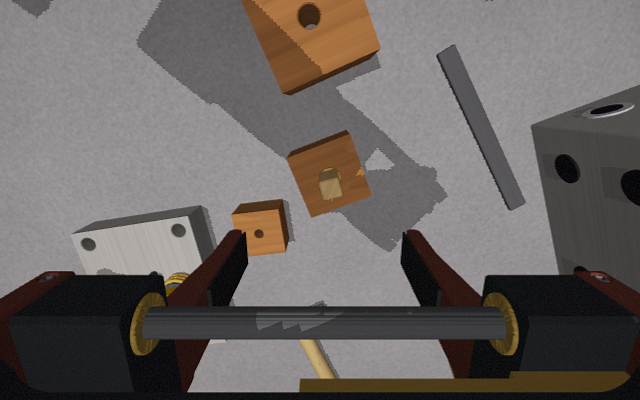

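The wrist view shows the drift handle at about (329,184) in the middle stand (330,173), between the large and small stands. I'll measure the handle's yaw and position.

```bash
python3 - <<'E'
from h import *
im=cv2.imread("pics/w1.png")
cv2.imwrite("pics/w1c.png",cv2.resize(im[125:225,280:380],None,fx=6,fy=6,interpolation=cv2.INTER_CUBIC))
m=ctrl.outline_of("stand","wrist")
for d in m: print(d["score"],d["box"])
m=ctrl.outline_of("drift","wrist"); print([(d["score"],d["box"]) for d in m])
for uv in [(289,157),(349,131),(372,193),(311,217)]: print(ray("wrist",uv,60)[:2])
E
```

```text
0.92 [283.7, 126.9, 370.3, 217.7]
0.76 [228.8, 198.9, 289.9, 256.1]
0.57 [240.5, 1.6, 383.5, 94.6]
[(0.95, [316.3, 165.4, 337.1, 200.1])]
[404.79870362 217.90277137]
[401.88348343 293.96730917]
[481.70330398 295.04931884]
[483.91994119 214.23872747]
```

View pics/w1c.png

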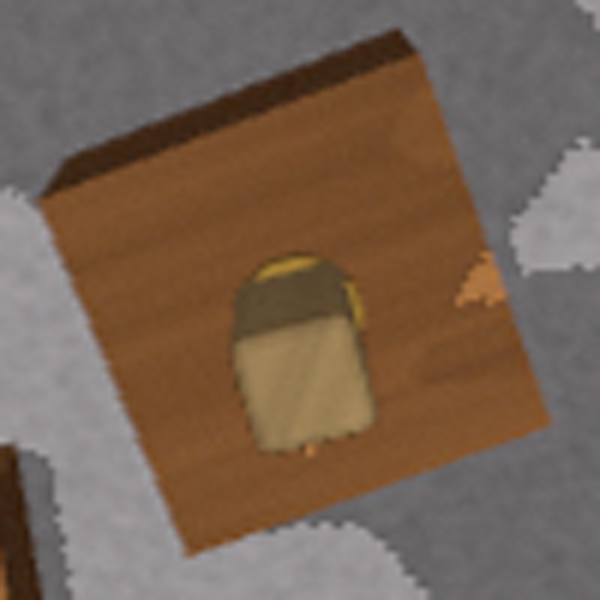

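The crop shows the stand's top corners at about (40,198), (422,53), (550,425) and (188,555). The handle's top-face corners are at about (233,343), (350,318), (375,420) and (262,452), with the collar behind.

```bash
python3 - <<'E'
from h import *
for z,cs in((60,[(40,198),(422,53),(550,425),(188,555)]),(115,[(233,343),(350,318),(375,420),(262,452)])):
    P=np.array([ray("wrist",(280+u/6,125+v/6),z)[:2] for u,v in cs]); e=np.roll(P,-1,0)-P
    print(P.round(1),P.mean(0),np.linalg.norm(e,axis=1),np.degrees(np.arctan2(e[:,1],e[:,0])))
R=cv2.Rodrigues(ctrl.get_obs()["orientation"])[0]; print(np.degrees(np.arctan2(R[1],R[0])), R[2])
for c,uv in(("top",(424,196)),): pass
for c in("top","scene"):
    for n in("pot","latch_plate"):
        for d in ctrl.outline_of(n,c)[:1]:
            print(c,n,d["box"],d["score"])
E
```

```text
[[404.9 214.9]
 [405.5 294.3]
 [485.  293.5]
 [484.7 214.4]] [445.00286776 254.27486336] [79.44389472 79.5194111  79.1448395  79.78396112] [ 89.60244771  -0.57096251 -90.20578676 179.64469359]
[[433.4 245.4]
 [436.5 265.5]
 [455.  263.3]
 [453.4 243. ]] [444.56964786 254.30923808] [20.37601394 18.62054204 20.35340903 20.08748692] [ 81.34022882  -6.90155277 -94.53131944 173.18522952]
[158.92356151  68.92356131 153.58945548] [ 1.90980382e-04  1.78313822e-05 -9.99999982e-01]
top pot [404.6, 182.9, 440.9, 214.3] 0.63
top latch_plate [325.7, 195.7, 368.2, 225.7] 0.73
scene pot [211.1, 260.6, 253.1, 300.4] 0.73
scene latch_plate [216.3, 258.3, 253.7, 298.8] 0.72
```

>>> apply_moves([
  {"tx": 0.005, "ty": 0.007, "tz": -0.02, "spin": 8},
  {"tx": 0.005, "ty": 0.007, "tz": -0.06, "spin": 14.5},
  {"tx": 0.005, "ty": 0.007, "tz": -0.1, "spin": 14.5},
  {"tx": 0.005, "ty": 0.007, "tz": -0.135, "spin": 14.5},
  {"tx": 0.005, "ty": 0.007, "tz": -0.165, "spin": 14.5},
  {"tx": 0.005, "ty": 0.007, "tz": -0.185, "spin": 14.5},
  {"tx": 0.005, "ty": 0.007, "tz": -0.19, "spin": 14.5},
  {"tx": 0.005, "ty": 0.007, "tz": -0.19, "spin": 14.5},
], gripper=-1)

```text
t: 3.5
ee_pos: [443.7, 256.1, 72.2]
orientation: [-0.182, -3.135, 0.001]
ft_force: [0.2, -0.5, -0.3]
width: 87.8
grasp_force: 0.0
```

>>> apply_moves([
  {"tx": 0, "ty": 0, "tz": 0, "spin": 0},
  {"tx": 0, "ty": 0, "tz": 0, "spin": 0},
  {"tx": 0, "ty": 0, "tz": 0, "spin": 0},
  {"tx": 0, "ty": 0, "tz": 0, "spin": 0},
  {"tx": 0, "ty": 0, "tz": 0, "spin": 0},
  {"tx": 0, "ty": 0, "tz": 0, "spin": 0},
  {"tx": 0, "ty": 0, "tz": 0, "spin": 0},
  {"tx": 0, "ty": 0, "tz": 0, "spin": 0},
], gripper=1)

```text
t: 4.3
ee_pos: [443.9, 255.8, 72.6]
orientation: [-0.183, -3.136, 0.0]
ft_force: [-0.4, -1.3, 1.3]
width: 27.1
grasp_force: 1.0
```

>>> apply_moves([
  {"tx": 0, "ty": 0, "tz": 0, "spin": 0},
  {"tx": 0, "ty": 0, "tz": 0, "spin": 0},
  {"tx": 0, "ty": 0, "tz": 0, "spin": 0},
  {"tx": 0, "ty": 0, "tz": 0, "spin": 0},
  {"tx": 0, "ty": 0, "tz": 0, "spin": 0},
  {"tx": 0, "ty": 0, "tz": 0, "spin": 0},
  {"tx": 0, "ty": 0, "tz": 0, "spin": 0},
  {"tx": 0, "ty": 0, "tz": 0, "spin": 0},
], gripper=1)

```text
t: 5.1
ee_pos: [443.5, 254.4, 72.7]
orientation: [-0.182, -3.135, 0.004]
ft_force: [-0.1, -8.3, 5.2]
width: 22.0
grasp_force: 30.0
```

>>> apply_moves([
  {"tx": 0, "ty": 0, "tz": 0.01, "spin": 0},
  {"tx": 0, "ty": 0, "tz": 0.025, "spin": 0},
  {"tx": 0, "ty": 0, "tz": 0.045, "spin": 0},
  {"tx": 0, "ty": 0, "tz": 0.07, "spin": 0},
  {"tx": 0, "ty": 0, "tz": 0.1, "spin": 0},
  {"tx": 0, "ty": 0, "tz": 0.13, "spin": 0},
  {"tx": 0, "ty": 0, "tz": 0.15, "spin": 0},
  {"tx": 0, "ty": 0, "tz": 0.15, "spin": 0},
], gripper=1)

```text
t: 5.9
ee_pos: [445.6, 256.9, 225.4]
orientation: [0.183, 3.132, 0.005]
ft_force: [-0.1, 0.8, -1.6]
width: 21.8
grasp_force: 30.0
```

```bash
python3 - <<'E'
from h import *
o=ctrl.get_obs(); e=o["ee_pos"]; print(e,o["grasp_force"],o["ft_force"])
for c in("top","scene","wrist"):
    im=save(c,c+"2.png")
    print(c,[(d["uv"],d["score"]) for d in ctrl.pinpoint("drift_tip",c)[:2]],"exp",proj(c,(e[0],e[1],e[2]-69.3)))
# pot mouth: dark disc in top/scene; fit ellipse
for c,(x0,y0,x1,y1) in(("top",(395,170,455,225)),("scene",(200,245,268,312))):
    g=cv2.imread(f"pics/{c}2.png").max(2)[y0:y1,x0:x1]
    m=(g<60).astype(np.uint8); n,l,s,ce=cv2.connectedComponentsWithStats(m); k=1+s[1:,4].argmax()
    ct=max(cv2.findContours((l==k).astype(np.uint8),0,1)[0],key=len); print(c,"ell",cv2.fitEllipse(ct),s[k],(x0,y0))
    for p in((545,-275,48),(545,-275,0)): print(proj(c,p))
vis=[cv2.imread(f"pics/{c}2.png") for c in("top","scene")]
A=cv2.resize(vis[0][155:255,300:400],(400,400),interpolation=2); B=cv2.resize(vis[1][185:275,255:345],(400,400),interpolation=2)
cv2.imwrite("pics/latch.png",np.hstack([A,B]))
E
```

```text
[445.55610373 256.92697739 225.42681816] 29.976139962673187 [-0.07458262  0.77516676 -1.59598106]
top [([344.6, 206.3], 0.44)] exp [237.15996713 223.81512605]
scene [([362.0, 136.3], 0.46)] exp [363.2143952 138.4093571]
wrist [([324.0, 212.3], 0.59)] exp [326.7512197  214.61708309]
top ell ((28.698591232299805, 26.996686935424805), (31.23029899597168, 32.47287368774414), 97.53147888183594) [ 12  11  34  33 841] (395, 170)
[424.6560424  195.88542355]
[420.68628075 197.19129289]
scene ell ((33.238304138183594, 32.20061111450195), (37.84479904174805, 39.35551071166992), 29.23880386352539) [  13   13   40   40 1215] (200, 245)
[232.28656788 275.02456256]
[235.50850412 285.03878686]
```

View pics/latch.png

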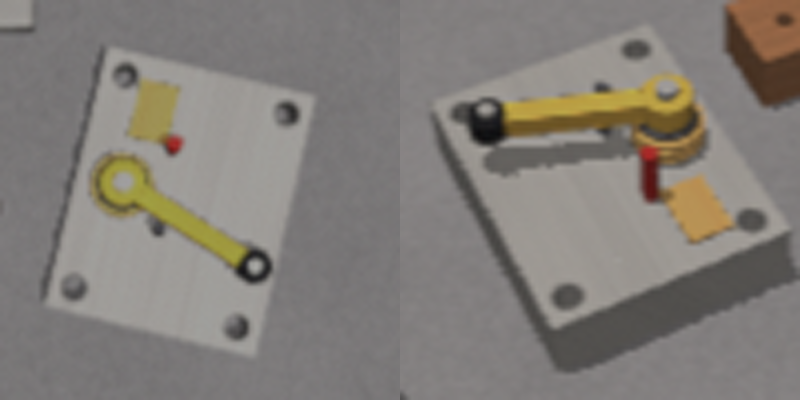

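View pics/scene2.png

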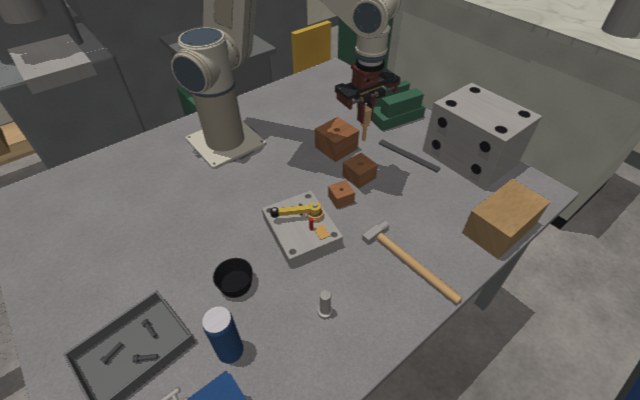

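The crop shows (top, left half) the pivot at (122,182) and the roller at (255,266), with the red pin at (173,145). In the scene view the drift hangs upright in the grip, out of the stand.

>>> apply_moves([
  {"tx": 0.005, "ty": -0.03, "tz": 0, "spin": 0},
  {"tx": 0.014, "ty": -0.075, "tz": 0, "spin": 0},
  {"tx": 0.022, "ty": -0.12, "tz": 0, "spin": 0},
  {"tx": 0.03, "ty": -0.165, "tz": 0, "spin": 0},
  {"tx": 0.039, "ty": -0.21, "tz": 0, "spin": 0},
  {"tx": 0.047, "ty": -0.255, "tz": 0, "spin": 0},
  {"tx": 0.056, "ty": -0.3, "tz": 0, "spin": 0},
  {"tx": 0.062, "ty": -0.335, "tz": 0, "spin": 0},
], gripper=1)

```text
t: 7.0
ee_pos: [505.9, -81.4, 221.8]
orientation: [-0.185, -3.135, 0.0]
ft_force: [0.2, 0.4, -1.5]
width: 22.1
grasp_force: 30.0
```

>>> apply_moves([
  {"tx": 0.008, "ty": -0.04, "tz": 0, "spin": 0},
  {"tx": 0.015, "ty": -0.08, "tz": 0, "spin": 0},
  {"tx": 0.023, "ty": -0.12, "tz": 0, "spin": 0},
  {"tx": 0.03, "ty": -0.155, "tz": 0, "spin": 0},
  {"tx": 0.036, "ty": -0.18, "tz": 0, "spin": 0},
  {"tx": 0.038, "ty": -0.195, "tz": 0, "spin": 0},
  {"tx": 0.038, "ty": -0.196, "tz": 0, "spin": 0},
  {"tx": 0.038, "ty": -0.196, "tz": 0, "spin": 0},
], gripper=1)

```text
t: 7.8
ee_pos: [543.5, -274.3, 221.9]
orientation: [-0.184, -3.135, -0.002]
ft_force: [-0.3, 0.2, -2.4]
width: 21.8
grasp_force: 30.0
```

```bash
python3 - <<'E'
from h import *
o=ctrl.get_obs(); e=o["ee_pos"]; print(o["t"],e,o["grasp_force"],o["orientation"])
P=np.array([ray("top",(300+u/4,155+v/4),46)[:2] for u,v in[(105,47),(315,95),(256,355),(45,303)]]); ed=np.roll(P,-1,0)-P
print("plate",P.round(),P.mean(0),np.linalg.norm(ed,axis=1),np.degrees(np.arctan2(ed[:,1],ed[:,0])))
def tri(a,b):
    M=[]
    for c,uv in(("top",a),("scene",b)):
        f,cx,cy,R,t=cal(c); K=np.array([[f,0,cx],[0,f,cy],[0,0,1]]); M.append(K@np.c_[R,t])
    X=cv2.triangulatePoints(M[0],M[1],np.array(a,float),np.array(b,float)); return (X[:3]/X[3]).ravel()
print("pivot top",tri((330.5,200.5),(315.1,204.8)),"roller",tri((363.75,221.5),(274.8,212)))
for z in(81,90,95): print(z,ray("top",(330.5,200.5),z),ray("top",(363.75,221.5),z),ray("scene",(315.1,204.8),z),ray("scene",(274.8,212),z))
print("redpin",ray("top",(300+173/4,155+145/4),88))
save("wrist","w3.png"); print([(d["uv"],d["score"],ray("wrist",d["uv"],48)) for d in ctrl.pinpoint("pot_rim","wrist")[:2]])
E
```

```text
7.8 [ 543.46252343 -274.25976665  221.88552784] 29.98339533805847 [-1.83531043e-01 -3.13467801e+00 -1.64145253e-03]
plate [[ 625.   20.]
 [ 593. -138.]
 [ 398.  -98.]
 [ 432.   60.]] [512.04036327 -38.91729134] [161.60986719 199.22846296 161.11772449 197.39758102] [-101.50641678  168.32805347   77.84277215  -11.52761751]
pivot top [521.18736641   6.68034111  93.10544969] roller [463.9930466  -90.54888853  82.46405406]
81 [521.16643465   5.28215118  81.        ] [463.02789256 -92.21633026  81.        ] [513.28547515  14.7733096   81.        ] [463.98840383 -88.39567586  81.        ]
90 [520.50890697   5.39108794  90.        ] [462.8372112  -91.32449104  90.        ] [519.83170653   9.7587688   90.        ] [471.10103161 -92.22486144  90.        ]
95 [520.14361382   5.45160837  95.        ] [462.73127711 -90.82902481  95.        ] [523.46850175   6.9729128   95.        ] [475.05249149 -94.35218676  95.        ]
redpin [548.43041329 -30.72143097  88.        ]
[([329.5, 178.6], 0.74, array([ 543.60826249, -267.85699266,   48.        ]))]
```

>>> apply_moves([
  {"tx": 0.001, "ty": 0.001, "tz": -0.02, "spin": 0},
  {"tx": 0.001, "ty": 0.002, "tz": -0.06, "spin": 0},
  {"tx": 0.001, "ty": 0.002, "tz": -0.1, "spin": 0},
  {"tx": 0.001, "ty": 0.002, "tz": -0.125, "spin": 0},
  {"tx": 0.001, "ty": 0.002, "tz": -0.137, "spin": 0},
  {"tx": 0.001, "ty": 0.002, "tz": -0.137, "spin": 0},
  {"tx": 0.001, "ty": 0.002, "tz": -0.137, "spin": 0},
  {"tx": 0.001, "ty": 0.002, "tz": -0.137, "spin": 0},
], gripper=1)

```text
t: 8.7
ee_pos: [546.3, -273.4, 87.4]
orientation: [0.183, 3.134, -0.002]
ft_force: [0.3, 0.9, -1.5]
width: 22.0
grasp_force: 30.0
```

```bash
python3 - <<'E'
from h import *
save("scene","s4.png"); print([(d["uv"],d["score"]) for d in ctrl.pinpoint("drift_grip","scene")[:2]])
o=ctrl.get_obs(); e=o["ee_pos"]; print(e,proj("scene",(e[0],e[1],e[2]+18.7)),o["ft_force"])
th0=np.radians(-11.8)-1.9; piv=np.array([521.2,5.2])
for a in(-.15,0,.2,.4,.6,.8,.9,.95):
    u=np.array([np.cos(th0+a),np.sin(th0+a)]); n=np.array([-u[1],u[0]])
    # drift centre: 85 out, behind face by 8+6
    print(a,np.round(piv+85*u-14*n,1))
u=np.array([np.cos(th0),np.sin(th0)]); n=np.array([-u[1],u[0]]); print("pre",piv+85*u-34*n)
E
```

```text
[([229.0, 261.4], 0.79)]
[ 545.94401626 -273.46405441   87.20776574] [228.83415602 261.83001786] [-0.83915352 -0.33104243 -1.98870433]
-0.15 [456.6 -51.8]
0 [465.8 -60.8]
0.2 [480.  -70.5]
0.4 [495.9 -77.1]
0.6 [512.7 -80.5]
0.8 [529.9 -80.5]
0.9 [538.5 -79.2]
0.95 [542.6 -78.2]
pre [448.60587    -50.57716638]
```

View pics/s4.png

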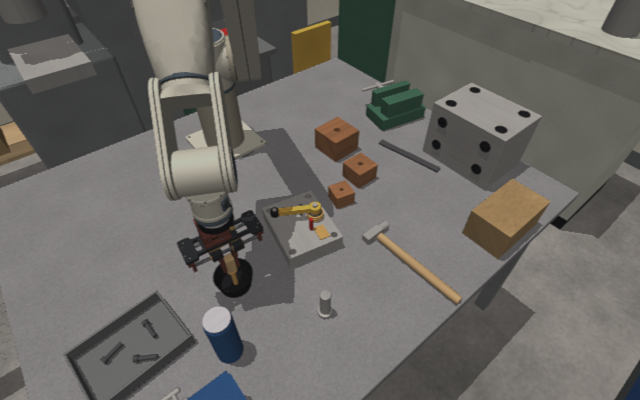

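The scene view shows the drift in the pot (about 232,275), upright, with the pot unmoved. I'll nudge 3 mm deeper for margin, then lift.

>>> apply_moves([
  {"tx": 0, "ty": 0, "tz": -0.003, "spin": 0},
  {"tx": 0, "ty": 0, "tz": -0.003, "spin": 0},
  {"tx": 0, "ty": 0, "tz": -0.003, "spin": 0},
  {"tx": 0, "ty": 0, "tz": 0.01, "spin": 0},
  {"tx": 0, "ty": 0, "tz": 0.04, "spin": 0},
  {"tx": 0, "ty": 0, "tz": 0.08, "spin": 0},
  {"tx": 0, "ty": 0, "tz": 0.115, "spin": 0},
  {"tx": 0, "ty": 0, "tz": 0.125, "spin": 0},
], gripper=1)

```text
t: 9.6
ee_pos: [547.1, -274.2, 215.7]
orientation: [0.183, 3.129, -0.005]
ft_force: [0.6, -0.6, -1.0]
width: 22.3
grasp_force: 30.0
```

>>> apply_moves([
  {"tx": -0.008, "ty": 0.02, "tz": 0, "spin": -8},
  {"tx": -0.02, "ty": 0.05, "tz": 0, "spin": -16},
  {"tx": -0.035, "ty": 0.085, "tz": 0, "spin": -24},
  {"tx": -0.051, "ty": 0.12, "tz": 0, "spin": -32},
  {"tx": -0.066, "ty": 0.155, "tz": 0, "spin": -40},
  {"tx": -0.082, "ty": 0.19, "tz": 0, "spin": -48},
  {"tx": -0.095, "ty": 0.218, "tz": 0, "spin": -56},
  {"tx": -0.098, "ty": 0.224, "tz": 0, "spin": -62},
], gripper=1)

```text
t: 10.4
ee_pos: [444.6, -46.7, 210.0]
orientation: [-1.775, -2.589, 0.001]
ft_force: [-0.2, -1.4, -1.7]
width: 21.9
grasp_force: 30.0
```

```bash
python3 - <<'E'
from h import *
o=ctrl.get_obs(); e=o["ee_pos"]; print(o["t"],e,o["orientation"],o["grasp_force"],o["qpos"])
save("wrist","w5.png"); print("exp tip",proj("wrist",(e[0],e[1],e[2]-69.5)),"pivot",proj("wrist",(521,5,90)),"roller",proj("wrist",(464,-91,90)))
E
```

```text
10.4 [444.61059136 -46.70875206 210.0163785 ] [-1.77522434e+00 -2.58898828e+00  1.09669303e-03] 29.981237947940826 [-1.31625980e-01  1.78690237e-01  2.01800118e+00  5.91698123e-04
  9.47392947e-01 -5.00663869e-01]
exp tip [325.73386554 207.84227231] pivot [423.17548799 168.67943126] roller [327.85670028 237.9222218 ]
```

View pics/w5.png

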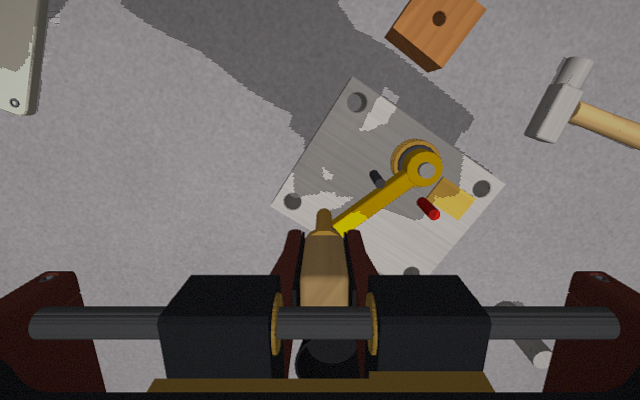

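The wrist view shows the drift upright with its tip at about (324,210), as predicted. The arm pivot is at (425,170), the rest pin at (377,179) and the red pin at (429,208). The tip is beside the arm on the correct (rest-pin) side, so I'll descend.

>>> apply_moves([
  {"tx": 0, "ty": 0, "tz": 0, "spin": 0},
  {"tx": 0, "ty": 0, "tz": -0.015, "spin": 0},
  {"tx": 0, "ty": 0, "tz": -0.035, "spin": 0},
  {"tx": 0, "ty": 0, "tz": -0.055, "spin": 0},
  {"tx": 0, "ty": 0, "tz": -0.072, "spin": 0},
  {"tx": 0, "ty": 0, "tz": -0.082, "spin": 0},
  {"tx": 0, "ty": 0, "tz": -0.086, "spin": 0},
  {"tx": 0, "ty": 0, "tz": -0.086, "spin": 0},
], gripper=1)

```text
t: 11.25
ee_pos: [447.1, -49.4, 124.4]
orientation: [-1.772, -2.594, 0.001]
ft_force: [0.2, 0.4, -0.8]
width: 21.9
grasp_force: 30.0
```

>>> apply_moves([
  {"tx": 0.009, "ty": -0.005, "tz": 0, "spin": 0},
  {"tx": 0.018, "ty": -0.0105, "tz": 0, "spin": 0},
  {"tx": 0.025, "ty": -0.0155, "tz": 0, "spin": 0},
  {"tx": 0.032, "ty": -0.02, "tz": 0, "spin": 0},
  {"tx": 0.04, "ty": -0.024, "tz": 0, "spin": 0},
  {"tx": 0.048, "ty": -0.027, "tz": 0, "spin": 0},
  {"tx": 0.056, "ty": -0.029, "tz": 0, "spin": 0},
  {"tx": 0.065, "ty": -0.03, "tz": 0, "spin": 0},
], gripper=1)

```text
t: 12.05
ee_pos: [512.2, -79.2, 124.5]
orientation: [-1.772, -2.593, 0.001]
ft_force: [-3.2, 2.1, -1.2]
width: 22.1
grasp_force: 30.0
```

>>> apply_moves([
  {"tx": 0.006, "ty": 0, "tz": 0, "spin": 0},
  {"tx": 0.012, "ty": 0, "tz": 0, "spin": 0},
  {"tx": 0.017, "ty": 0, "tz": 0, "spin": 0},
  {"tx": 0.021, "ty": 0.001, "tz": 0, "spin": 0},
  {"tx": 0.024, "ty": 0.001, "tz": 0, "spin": 0},
  {"tx": 0.026, "ty": 0.001, "tz": 0, "spin": 0},
  {"tx": 0.026, "ty": 0.001, "tz": 0, "spin": 0},
  {"tx": 0.026, "ty": 0.001, "tz": 0, "spin": 0},
], gripper=1)

```text
t: 12.85
ee_pos: [537.9, -78.1, 124.6]
orientation: [-1.772, -2.594, 0.0]
ft_force: [-2.5, 0.3, -2.3]
width: 22.2
grasp_force: 30.0
```

```bash
python3 - <<'E'
from h import *
o=ctrl.get_obs(); print(o["t"],o["ee_pos"],o["ft_force"],o["grasp_force"],o["width"])
for c in("top","scene"):
    save(c,c+"6.png")
    for n,z in(("push_point",81),("drift_tip",54),("latch_pivot",81)): print(c,n,[(d["uv"],d["score"],ray(c,d["uv"],z)[:2].round()) for d in ctrl.pinpoint(n,c)[:2]])
A,B=[cv2.resize(cv2.imread(f"pics/{c}6.png")[r:r+100,q:q+100],(400,400),interpolation=2) for c,r,q in(("top",155,300),("scene",165,240))]
cv2.imwrite("pics/l6.png",np.hstack([A,B]))
E
```

```text
12.85 [537.87794447 -78.06380652 124.62806618] [-2.45440372  0.32586605 -2.31875944] 29.98165637254715 22.218782149883378
top push_point [([379.1, 132.4], 0.27, array([ 725., -132.]))]
top drift_tip []
top latch_pivot [([330.2, 199.7], 0.91, array([523.,   6.]))]
scene push_point [([295.0, 227.4], 0.59, array([543., -78.])), ([235.0, 284.9], 0.58, array([ 594., -289.]))]
scene drift_tip [([292.2, 230.4], 0.47, array([529., -78.]))]
scene latch_pivot [([313.7, 207.1], 0.97, array([518.,   6.]))]
```

View pics/l6.png

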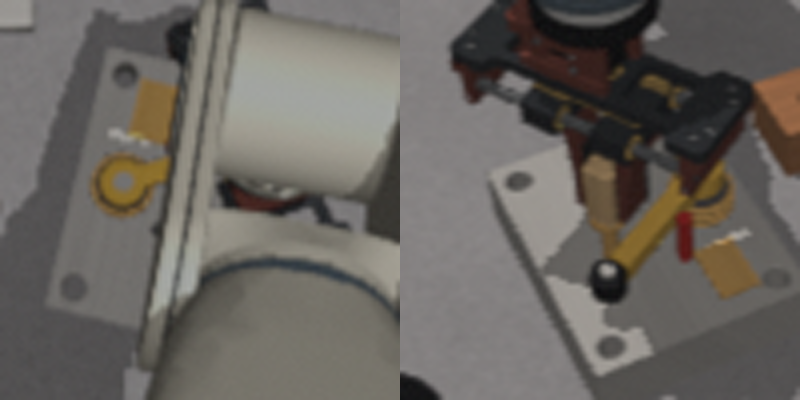

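The scene crop shows the arm swung round with its face almost at the red pin (685,235), and the shaft behind it. The fingers are clear above. I'll press a little further until the force shows the stop.

>>> apply_moves([
  {"tx": 0.001, "ty": 0.0004, "tz": 0, "spin": 0},
  {"tx": 0.002, "ty": 0.0008, "tz": 0, "spin": 0},
  {"tx": 0.003, "ty": 0.0011, "tz": 0, "spin": 0},
  {"tx": 0.004, "ty": 0.0015, "tz": 0, "spin": 0},
  {"tx": 0.004, "ty": 0.0015, "tz": 0, "spin": 0},
  {"tx": 0.004, "ty": 0.0015, "tz": 0, "spin": 0},
  {"tx": 0.004, "ty": 0.0015, "tz": 0, "spin": 0},
  {"tx": 0.004, "ty": 0.0015, "tz": 0, "spin": 0},
], gripper=1)

```text
t: 14.05
ee_pos: [540.6, -77.1, 124.5]
orientation: [-1.771, -2.592, 0.004]
ft_force: [-7.9, -3.8, 1.2]
width: 21.6
grasp_force: 30.0
```

>>> apply_moves([
  {"tx": 0, "ty": 0, "tz": 0, "spin": 0},
  {"tx": 0, "ty": 0, "tz": 0, "spin": 0},
  {"tx": 0, "ty": 0, "tz": 0, "spin": 0},
  {"tx": 0, "ty": 0, "tz": 0, "spin": 0},
  {"tx": 0, "ty": 0, "tz": 0, "spin": 0},
  {"tx": 0, "ty": 0, "tz": 0, "spin": 0},
  {"tx": 0, "ty": 0, "tz": 0, "spin": 0},
  {"tx": 0, "ty": 0, "tz": 0, "spin": 0},
], gripper=1)

```text
t: 14.85
ee_pos: [540.6, -77.1, 124.6]
orientation: [-1.771, -2.593, 0.004]
ft_force: [-9.3, -3.6, 1.3]
width: 21.9
grasp_force: 30.0
```

```bash
python3 - <<'E'
from h import *
save("scene","s7.png")
A=cv2.resize(cv2.imread("pics/s7.png")[165:305,200:360],(800,600)[:2] if 0 else (640,560),interpolation=2); cv2.imwrite("pics/s7c.png",A)
o=ctrl.get_obs(); print(o["ee_pos"],o["ft_force"])
E
```

```text
[540.5863842  -77.13096043 124.52657257] [-8.57703481 -3.28525345  1.60391723]
```

View pics/s7c.png

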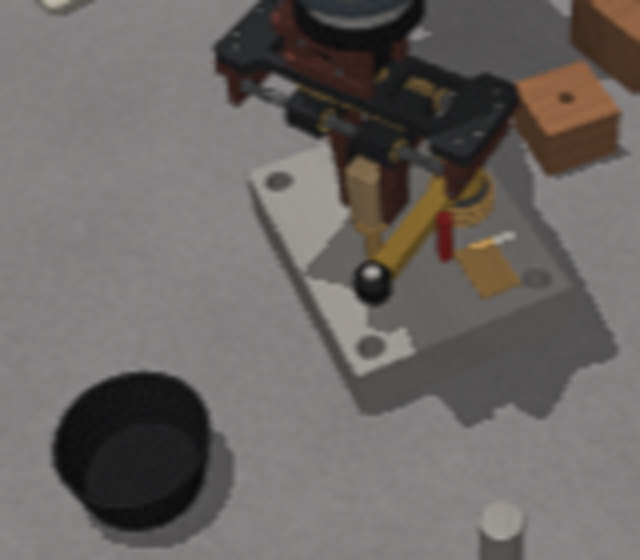

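The arm is against the red pin (445,235), held by the upright drift at (370,240). The pot is standing, and the force is steady at about 9 N. I'm handing in.

```bash
python3 -c "
from workcell import ctrl; print(ctrl.close_job())"
```

```text
the job is handed in; nothing more can be done
None
```

The drift was taken from the middle stand and its tip dipped to about 15 mm above the bench in the pot; it now holds the latch arm at the red pin with about 9 N, still in the grip, and the job is handed in (no verdict was returned).

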